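Set and clamp the fence of a sloping rack stand, then nest the tube rack

TASK

Set up the sloping stand for the loose microtube rack on the left of the bench: slide its slotted fence up the bed until the pointers at the fence's ends stand between the two lines of the double mark (not at the single line), then tighten the T-knob clockwise until the clamp is hard home. Then lay the microtube rack into the nest between the fence and the back bar, flat on the bed, and let go; leave the timer and the two dropper bottles where they stand.

Things in the scene. Friction and masses are not known exactly. Their poses are not given: they have to be found in the camera images.
- double_line (a point): Middle of the double mark, mid width, on the stand bed's upper face. Fixed grey bed, 228 x 190 mm, sloping 30 deg, low edge to the robot's right. Site axes = bed axes: x up the slope, y level across it (to the robot), z square off it. The mark: two black lines, 2 mm wide, at x = -3 and +3 mm, at both bed edges (y = +-74 to +-92 mm). A single line is at x = -17 mm.
- fence (a joint): Slide of the fence up the bed in m: 0 lowest, 0.056 highest, 0.043 at the double mark. It stays where it is left; loose, it takes about 6 N to push up and 2 N to push down. Once the knob is tight the clamp holds it.
- fence_rail (a point): Middle of the fence's rail on the bed's face, bed axes; the pointers at the rail's ends (y = +-69 mm) have this x. Bare steel fence: rail 8 mm thick (x = -4 to 4), 130 mm long, 12 mm high; below it a plate 5 mm thick reaching to x = -102 mm, with three slots up the slope: the knob's stud in the middle one, guide screws (13 mm high) in the others.
- near_ear (a point): Middle of the top edge of the upright grip ear at the end of the fence rail nearer the robot, bed axes: 8 mm thick along x, 24 mm wide along y, top 32 mm above the bed, 20 mm above the rail. Pinch it across its thickness to slide the fence.
- far_ear (a point): The same ear at the rail's far end, 106 mm from the near one (along -y).
- knob (a joint): Angle of the T-knob in rad about the bed's normal: 0 slack, grows as it is turned clockwise seen from above; the clamp begins to bite at about 0.5, is tight from 1.2, end stop at 1.5. Needs 0.1 to 0.15 N m and stays where it is left.
- knob_grip (a point): Middle of the T-knob's black grip bar, on its axis, 36 mm above the bed, 65 mm below the double mark; turns with the knob, z off the bed. Bar 50 mm long, 12 mm wide, 23 mm high (24 to 47 mm above the bed), its length 45 deg from this point's x towards its y; at joint 0 the point's axes are the bed's. The stud is fixed in the bed.
- nest (a point): Middle of the nest's floor, on the bed's face, bed axes, 38.5 mm up the slope from the double mark. With the fence at the mark the nest is 69 mm (x) by 162 mm (y). Back bar: face at x = 34.5 mm, 12 mm high. End cheeks: inner faces at y = +-81 mm, 10 mm high, x = -11.5 to 28.5 mm.
- tube_rack: Microtube rack: flat block with rows of holes and a few capped tubes, loose on the bench left of the stand: 62 (x) x 150 (y) x 28 mm high, 37 mm over the caps, about 0.25 kg; origin at the middle of its underside, z up. Grip it across the 62 mm. It may go in either way round.
- timer: Bench timer, 66 x 70 x 30 mm wedge, loose; origin at the middle of its underside. Leave alone.
- bottle_a: Dropper bottle, 35 mm across, 85 mm high, loose; origin at the middle of its underside. Leave alone.
- bottle_b: Second dropper bottle of the same size. Leave alone.

How it is judged:
By the outcome, as a careful person would: the job done as asked, in the order asked, and still so for the second after the job is handed in, with the robot touching nothing.
It also fails if it takes over 72 s, if anything falls off the work surface, if the arm or the gripper's body presses on something with over 40 N, if the wrist force passes 120 N, or if a joint passes its speed limit or range.

ROBOT

A 6-joint arm with a two-finger parallel gripper is mounted at the origin on the work surface; the furniture and walls round the work are solid. World frame = base frame: x ahead of the robot, y to its left, z up, the work surface at z = 0. Lengths are in m, angles in rad, forces in N, time in s.
With the tool pointing down it reaches from about 0.425 to 0.95 m from the base axis. Payload 3.5 kg.
Tool frame: the origin (TCP) lies at the very end of the fingers, on their centre line; the grasp point (between the pads) lies 19 mm behind it; z points along the fingers, y is the line along which they close (so a half turn about z gives the same grasp; the last joint's range is limited). The gripper opens to 85 mm and grips with 20 to 120 N. Pads are 22 mm wide; open, the fingers measure 114 mm over their backs; the gripper's body (76 mm by 85 mm) begins 54 mm behind the grasp point. The pads swing forward as they close: fully open they stand 13 mm farther back than shut.
Start: joints at [-1.442, 0.286, 1.577, -0, 1.279, -0.15], TCP at [0.186, -0.649, 0.231] pointing down, gripper open.
Joint ranges: [-2.77, 2.77], [-0.9, 2.22], [0.21, 2.48], [-1.53, 4.67], [0.24, 2.81], [-2.84, 2.84]. Speed limits (rad/s): [2.79, 2.79, 3.14, 3.14, 3.14, 3.14].

INTERFACE

Orientations are given as a unit quaternion [x, y, z, w].
In Python, from plant import ctrl gives the robot as it stands.
- The arm moves only by the shell command python3 inch.py 'ROWS' [FORCE]. ROWS is a JSON list of rows, 1 to 10 of them, each of 7 numbers: dx, dy, dz in m, then a rotation vector rx, ry, rz in rad, then the opening from 0.0 (shut) to 1.0 (fully open); each row is the pose to reach, as a shift and turn from the pose commanded when the command began, along the tool's axes at that moment; what a row does not reach only later rows make up. A row lasts 1/8 s, in which the tool goes at most 0.0625 m and 0.188 rad, less where a joint would pass 70% of its speed; a pose out of reach is approached as far as the arm can. The fingers move at their own pace and stop on an object; FORCE is the grip in N (left out, the last holds). Time passes only in rows, so rows that do not move let the fingers close. It prints the time, the measured TCP pose, the force, the opening and the grip force at its end.
- ctrl.get_state(): the state, without advancing time (a new reading comes with each control period).
- ctrl.read_camera(name): name is "scene" or "top" or "wrist"; returns a dict with "pixels" (400x640x3 uint8, red, green, blue), "camera_matrix" (3x3 intrinsics, pixels), "xyz" and "orientation" of the camera in the world. Camera axes: x right, y down, z forward; pixel columns grow to the right and rows downward; lengths in m; the calibration is good to about 2 mm. The wrist camera is an equidistant fisheye: a pixel r from the principal point sees the ray r / f radians off the axis. A picture is of the moment at which its call begins. There is no depth.
- ctrl.sign_off(): hands the job in; it is judged then, once.
The state is a dict: "time": time; "qpos": joint angles; "dq": joint speeds; "joint_efforts": joint torques, N m; "eef_pos": TCP position; "tcp_rot": TCP orientation; "contact_force": force on the tool from outside, world axes, zero at the start; "wrist_torque": the same for the moment, N m; "opening": opening from 0.0 (shut) to 1.0 (fully open); "finger_force": force on a finger pad.
Only numpy, scipy, OpenCV 4.12 (cv2) and the standard library are available. Lean on these libraries where they do the work, as an engineer would, in place of code of your own. Each camera call takes 0.05 s, during which the arm holds its last target. There are 200 camera calls.

## Working session

There is one attempt and no reset: what is moved stays moved. The work goes in short steps, Python scripts to look and compute and a shell command to move; the robot and the scene stay as the last step left them, time stands still between calls to the robot, and variables do not carry over. Pictures are saved under pics/ and viewed, at most 13 in all, crops included, and the job is handed in when it is done.

```bash
ls; mkdir -p pics; python3 - <<'E'
from plant import ctrl
import cv2,numpy as np
for n in ["scene","top","wrist"]:
    r=ctrl.read_camera(n); cv2.imwrite(f"pics/{n}0.png",r["pixels"][:,:,::-1])
    print(n,np.round(r["camera_matrix"],1).tolist(),np.round(r["xyz"],4),np.round(r["orientation"],4))
print(ctrl.get_state())
E
```

```text
inch.py
pics
plant.py
scene [[451.9, 0.0, 322.1], [0.0, 451.9, 197.6], [0.0, 0.0, 1.0]] [-0.458   0.7648  0.6144] [-0.3364  0.77   -0.499   0.2121]
top [[388.0, 0.0, 314.9], [0.0, 388.0, 197.9], [0.0, 0.0, 1.0]] [ 0.358  -0.0233  1.3525] [-0.7059  0.7078 -0.0266  0.0111]
wrist [[309.7, 0.0, 320.3], [0.0, 309.7, 198.3], [0.0, 0.0, 1.0]] [ 0.256  -0.6284  0.3722] [ 0.7904 -0.5953 -0.0879  0.115 ]
{'time': 0.15, 'qpos': array([-1.44201645e+00,  2.87009940e-01,  1.57788401e+00, -2.64866160e-05,
        1.27862398e+00, -1.50035697e-01]), 'dq': array([-0.00112684, -0.0010812 , -0.00577602, -0.00061736, -0.00044591,
       -0.00014935]), 'joint_efforts': array([-1.24742910e-03, -4.06602466e+01, -2.93142235e+01, -2.69998236e-04,
        3.95920812e-03, -3.67841693e-06]), 'eef_pos': array([ 0.18570108, -0.6483954 ,  0.23020965]), 'tcp_rot': array([ 9.90297471e-01,  1.38960398e-01, -2.44703026e-06, -9.62718619e-04]), 'contact_force': array([0.05481668, 0.27704948, 0.64785459]), 'wrist_torque': array([ 0.01169585,  0.04953801, -0.00841456]), 'finger_force': 0.0, 'opening': 1.0027943070102499}
```
View pics/top0.png

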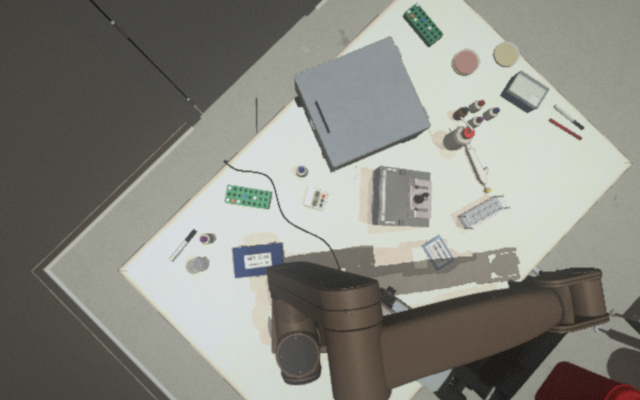

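View pics/scene0.png

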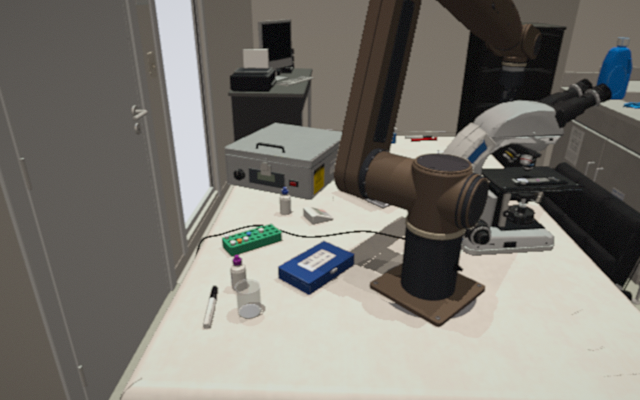

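The top picture shows the stand at about (403,197), the green rack at (248,196), the timer at (316,198) and the bottles at (302,171) and (207,239). The scene picture shows the rack at (252,238); the arm hides the stand. I'll enlarge the top view.

```bash
python3 - <<'E'
import cv2,numpy as np
a=cv2.imread("pics/top0.png")
s=cv2.resize(a[157:237,364:440],None,fx=7,fy=7,interpolation=cv2.INTER_CUBIC)
r=cv2.resize(a[177:217,218:278],None,fx=4,fy=4,interpolation=cv2.INTER_CUBIC)
o=np.zeros((560,800,3),np.uint8);o[:s.shape[0],:s.shape[1]]=s;o[:160,540:780]=r
cv2.imwrite("pics/c1.png",o)
E
```

View pics/c1.png

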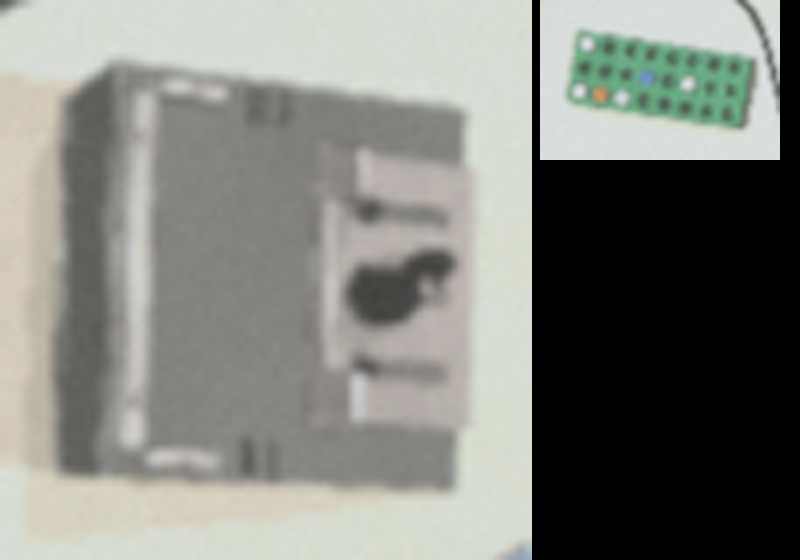

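The enlarged view shows the bed with its low edge on the right and the back bar on the left. The double marks are at crop x≈247–258 and the single lines at 270–283. The fence is low and the knob is at (385,290). I'll fit the poses to these points.

```bash
cat > h.py <<'E'
from plant import ctrl
import numpy as np, cv2
from scipy.spatial.transform import Rotation as R
from scipy.optimize import least_squares
CAM={"top":(np.array([[388.0,0,314.9],[0,388,197.9],[0,0,1]]),np.array([.358,-.0233,1.3525]),R.from_quat([-.7059,.7078,-.0266,.0111]))}
def bedR(yaw): # bed axes in world: x up slope(+y), y to the robot(-x)
    return R.from_euler('z',yaw+np.pi/2)*R.from_euler('y',-np.pi/6)
def proj(P,K,t,q,fish=False):
    p=q.inv().apply(np.atleast_2d(P)-t)
    if fish:
        r=np.hypot(p[:,0],p[:,1]);th=np.arctan2(r,p[:,2]);s=(th/np.maximum(r,1e-9))[:,None]
        return p[:,:2]*s*K[0,0]+K[:2,2]
    return p[:,:2]/p[:,2:]*K[0,0]+K[:2,2]
def ray(uv,K,q,fish=False):
    d=(np.array(uv,float)-K[:2,2])/K[0,0]
    if fish:
        th=np.linalg.norm(d); v=np.r_[d/th*np.sin(th),np.cos(th)]
    else: v=np.r_[d,1]
    return q.apply(v)
def at(uv,z,K,t,q,fish=False):
    v=ray(uv,K,q,fish); return t+v*(z-t[2])/v[2]
E
python3 - <<'E'
from h import *
K,t,q=CAM["top"]
c=lambda u,v:((u+.5)/7+364-.5,(v+.5)/7+157-.5)
# bed pts, z0 fits
obs=[((0,83,0),c(249,458)),((-17,83,0),c(271,459)),((0,-83,0),c(258,104)),((-17,-83,0),c(282,106)),((73,0,12),c(150,275)),((27,86,10),c(218,460)),((27,-86,10),c(228,92))]
X=np.array([o[0] for o in obs])/1e3;U=np.array([o[1] for o in obs])
f=lambda p:(proj(p[:3]+bedR(p[3]).apply(X),K,t,q)-U).ravel()
for z in (None,.08,.1):
    g=(lambda p:f(p)) if z is None else (lambda p:np.r_[f(p),(p[2]-z)*1e4])
    s=least_squares(g,[.35,-.3,.09,0]);print(s.x.round(4),s.fun.round(1))
e=lambda u,v:((u+.5-540)/4+218-.5,(v+.5)/4+177-.5)
for u in [(577,32),(755,58),(743,127),(570,102)]: print(at(e(*u),.028,K,t,q).round(4))
E
```

```text
[ 0.4291 -0.3295  0.0848 -0.0398] [-0.3 -0.1  0.4 -0.1 -0.3  0.2  0.   0.4  0.1 -0.7  0.1  0.4  0.  -0.1]
[ 0.4294 -0.3306  0.08   -0.0398] [-0.3 -0.2  0.4 -0.2 -0.3  0.2  0.   0.4  0.1 -0.7  0.1  0.3  0.   0.
  0. ]
[ 0.4282 -0.3259  0.1    -0.0399] [-0.3  0.2  0.5  0.2 -0.3 -0.1  0.1  0.1 -0.1 -0.7  0.1  0.8 -0.  -0.4
 -0. ]
[0.4746 0.2475 0.028 ]
[0.4521 0.0961 0.028 ]
[0.3933 0.1061 0.028 ]
[0.4149 0.2529 0.028 ]
```

```bash
cat >> h.py <<'E'
BED=[0.4291,-0.3295,0.0848,-0.0398]
def bed(p,b=None):
    b=b or BED; return np.array(b[:3])+bedR(b[3]).apply(np.array(p,float)/1e3)
def toolR(b=None,turn=0.): # tool y=-bed x, z=-bed z, turned about bed z (ccw from above)
    B=bedR((b or BED)[3]); M=B.as_matrix()
    return B*R.from_rotvec([0,0,turn])*B.inv()*R.from_matrix(np.c_[-M[:,1],-M[:,0],-M[:,2]])
def goto(p,q):
    s=ctrl.get_state();c=R.from_quat(s['tcp_rot'])
    d=c.inv().apply(p-s['eef_pos']);r=(c.inv()*q).as_rotvec()
    print('d',d.round(4),'r',r.round(4),'rows>=',round(max(np.linalg.norm(d)/.0625,np.linalg.norm(r)/.188),1),'open',round(s['opening'],3),'t',round(s['time'],2))
def inbed(p): return (bedR(BED[3]).inv().apply(np.array(p)-BED[:3])*1e3).round(1)
def wrist(name,box=None,f=1):
    r=ctrl.read_camera("wrist");im=r["pixels"][:,:,::-1]
    np.savez("pics/"+name,K=r["camera_matrix"],t=r["xyz"],q=r["orientation"])
    cv2.imwrite(f"pics/{name}_full.png",im)
    if box: u0,v0,u1,v1=box;im=im[v0:v1,u0:u1]
    cv2.imwrite(f"pics/{name}.png",cv2.resize(im,None,fx=f,fy=f,interpolation=cv2.INTER_CUBIC))
def wc(name):
    d=np.load(f"pics/{name}.npz");return d["K"],d["t"],R.from_quat(d["q"])
E
python3 -c "
from h import *
goto(bed([-10,60,110]),toolR())"
```

```text
d [ 0.2448 -0.1978  0.0556] r [0.5172 0.0834 0.3112] rows>= 5.1 open 1.003 t 0.15
```

```bash
python3 inch.py '[[0.08,-0.066,0.0186,0.172,0.028,0.104,1],[0.16,-0.132,0.037,0.345,0.056,0.207,1],[0.245,-0.198,0.056,0.517,0.083,0.311,1],[0.245,-0.198,0.056,0.517,0.083,0.311,1],[0.245,-0.198,0.056,0.517,0.083,0.311,1],[0.245,-0.198,0.056,0.517,0.083,0.311,1],[0.245,-0.198,0.056,0.517,0.083,0.311,1],[0.245,-0.198,0.056,0.517,0.083,0.311,1]]'; python3 -c "
from h import *
wrist('w1')
goto(bed([-10,60,110]),toolR())"
```

```text
time: 1.15
eef_pos: [0.3664, -0.3925, 0.1758]
tcp_rot: [0.966, -0.02, 0.005, -0.257]
contact_force: [-0.1, -0.2, -0.7]
opening: 0.996
finger_force: 0.0
d [ 0.0002 -0.0013  0.0016] r [ 0.0035 -0.0011 -0.001 ] rows>= 0.0 open 1.004 t 1.2
```

View pics/w1.png

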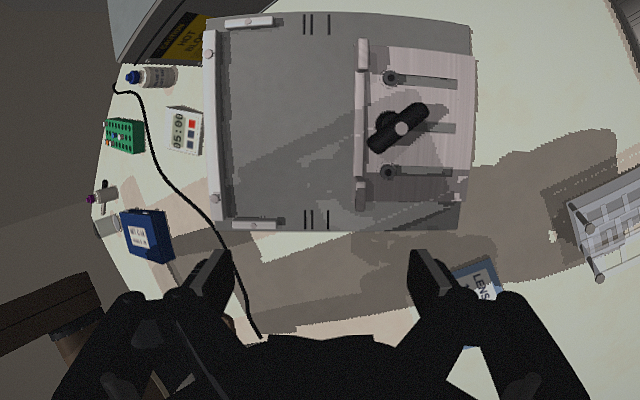

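The wrist picture shows the bed square on. The double marks are at (307,24) and (308,218), the single lines at (328,24) and (328,218), the rail at about x=361, the ears at (361,55) and (361,192), and the knob bar from (375,143) to (420,112). Next I'll get sub-pixel mark positions and a zoom on the fence.

```bash
python3 - <<'E'
from h import *
K,t,q=wc('w1');print(t,K[0])
g=cv2.cvtColor(cv2.imread('pics/w1_full.png'),cv2.COLOR_BGR2GRAY).astype(float)
for v in [(18,31),(213,226)]:
    print(g[v[0]:v[1],298:336].mean(0).round().astype(int))
    print(g[v[0]-8:v[1]+10,303:305].mean(1).round().astype(int),g[v[0]-8:v[1]+10,328:330].mean(1).round().astype(int))
im=cv2.imread('pics/w1_full.png')[5:235,195:480]
cv2.imwrite('pics/c2.png',cv2.resize(im,None,fx=2.6,fy=2.6,interpolation=cv2.INTER_CUBIC))
E
```

```text
[ 0.43646453 -0.4661669   0.29908239] [309.70691629   0.         320.30358532]
[109 107 108 112  97  56  23  79 114 109 109 110  71  28  45 105 110 106
 106 105 105 104 104 104 104 104 104 104 108  84  47  34  81 109 104 103
 103 103]
[184 152 102 108  66  44  44  43  46  44  38  36  40  32  44  42  41  38
  36  40  38  36  35  34  66 114 110 107 109 108 108] [188 138  92 102  70  36  36  42  39  38  39  42  40  40  42  42  39  44
  40  40  42  38  39  38  55  96 106 106 105 106 106]
[ 96  96  97  97 100  93  34  10  79  96  99  99 102  37  25  78 102  97
  96  96  95  95  95  97  94 102 105 109 112  13  14 102 118 113 112 112
 112 113]
[ 98  96  98  96  96  69  61  62  62  63  62  64  66  65  62  66  64  62
  65  63  64  61  62  58  84  85 126 168 188 184 185] [112 112 114 114 108  70  54  61  56  61  58  60  58  60  58  58  53  60
  58  58  54  51  51  50  72  72 118 166 191 186 186]
```

View pics/c2.png

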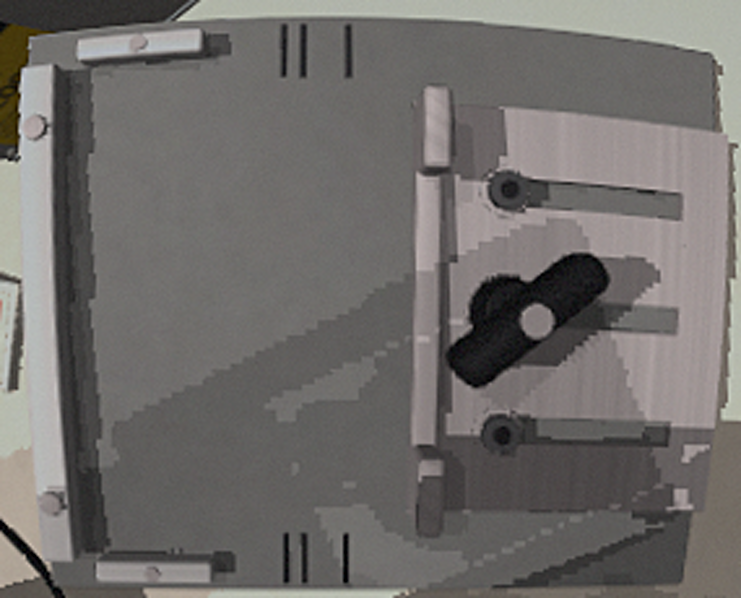

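The zoom shows clean marks, the far ear top at about (437,90–165), the near ear top at about (430,460–535), and the knob bar ends at (475,370) and (590,270). I'll refit the bed pose and locate the fence and knob.

```bash
python3 - <<'E'
from h import *
K,t,q=wc('w1')
obs=[((3,-83,0),(303.9,23.5)),((-3,-83,0),(311.2,23.5)),((-17,-83,0),(328.6,23.7)),((3,83,0),(304.5,219)),((-3,83,0),(311.6,219)),((-17,83,0),(327.6,219)),
 ((0,-92,0),(307.5,13.7)),((0,-74,0),(307.5,33.6)),((0,74,0),(308,209.5)),((0,92,0),(308,228.6))]
X=np.array([o[0] for o in obs])/1e3;U=np.array([o[1] for o in obs])
f=lambda p:(proj(p[:3]+bedR(p[3]).apply(X),K,t,q,True)-U).ravel()
s=least_squares(f,BED);print(s.x.round(4),s.fun.reshape(-1,2).round(1).tolist())
b=s.x.tolist()
# free tilt check
f2=lambda p:(proj(p[:3]+(R.from_rotvec(p[4:7])*bedR(p[3])).apply(X),K,t,q,True)-U).ravel()
B=bedR(b[3])
def onbed(uv,h):
    c=B.inv().apply(t-b[:3]);v=B.inv().apply(ray(uv,K,q,True));return ((c+v*(h/1e3-c[2])/v[2])*1e3).round(1)
z=lambda u,v:((u+.5)/2.6+195-.5,(v+.5)/2.6+5-.5)
for n,p,h in [("far ear",(437,127),32),("far L",(424,127),32),("far R",(449,127),32),("near ear",(430,497),32),("near L",(418,497),32),("near R",(443,497),32),("near end lo",(430,536),32),("near hi",(430,460),32),
 ("railL",(414,310),12),("railR",(440,310),12),("k1",(475,365),47),("k2",(583,275),47),("kc",(538,321),47)]: print(n,onbed(z(*p),h))
E
```

```text
[ 0.4302 -0.3308  0.0842 -0.0432] [[-0.1, 0.1], [0.0, 0.0], [0.0, -0.1], [0.1, 0.0], [-0.1, 0.1], [-0.1, 0.1], [0.1, -0.2], [-0.0, 0.2], [-0.1, -0.2], [0.2, -0.0]]
far ear [-40.2 -52.2  32. ]
far L [-36.6 -52.   32. ]
far R [-43.5 -52.3  32. ]
near ear [-40.3  52.5  32. ]
near L [-36.8  52.5  32. ]
near R [-44.1  52.5  32. ]
near end lo [-40.8  64.4  32. ]
near hi [-39.9  41.5  32. ]
railL [-36.6   0.1  12. ]
railR [-44.4  -0.1  12. ]
k1 [-49.   12.3  47. ]
k2 [-77.5 -12.6  47. ]
kc [-65.5   0.2  47. ]
```

```bash
sed -i 's/^BED=.*/BED=[0.4302,-0.3308,0.0842,-0.0432]/' h.py; python3 -c "
from h import *
goto(bed([-40.3,53,11]),toolR())"
```

```text
d [0.0082 0.0299 0.1007] r [0.0035 0.0006 0.002 ] rows>= 1.7 open 1.004 t 1.2
```

```bash
python3 inch.py '[[0.0082,0.0299,0.04,0.0035,0.0006,0.002,0.5],[0.0082,0.0299,0.06,0.0035,0.0006,0.002,0.5],[0.0082,0.0299,0.08,0.0035,0.0006,0.002,0.5],[0.0082,0.0299,0.1,0.0035,0.0006,0.002,0.5],[0.0082,0.0299,0.1,0.0035,0.0006,0.002,0.0],[0.0082,0.0299,0.1,0.0035,0.0006,0.002,0.0],[0.0082,0.0299,0.1,0.0035,0.0006,0.002,0.0],[0.0082,0.0299,0.1,0.0035,0.0006,0.002,0.0]]' 40; python3 -c "
from h import *
s=ctrl.get_state();print(inbed(s['eef_pos']),s['finger_force']);goto(bed([0,53,11]),toolR())"
```

```text
time: 2.2
eef_pos: [0.3762, -0.368, 0.0741]
tcp_rot: [0.966, -0.02, 0.005, -0.259]
contact_force: [-0.9, -2.3, -0.4]
opening: 0.083
finger_force: 41.3
[-39.3  52.3  11. ] 41.329887685133144
d [-0.0006 -0.0393 -0.    ] r [-0.0003  0.0006  0.0014] rows>= 0.6 open 0.083 t 2.2
```

```bash
python3 inch.py '[[0,-0.008,0,0,0,0,0],[0,-0.016,0,0,0,0,0],[0,-0.024,0,0,0,0,0],[0,-0.032,0,0,0,0,0],[0,-0.040,0,0,0,0,0],[0,-0.040,0,0,0,0,0],[0,-0.040,0,0,0,0,0]]'; python3 - <<'E'
from h import *
s=ctrl.get_state();print(inbed(s['eef_pos']),s['finger_force'])
wrist('w2',(270,0,450,230),2.5)
E
```

```text
time: 3.08
eef_pos: [0.3777, -0.3325, 0.0945]
tcp_rot: [0.965, -0.02, 0.005, -0.26]
contact_force: [0.3, -0.2, 2.7]
opening: 0.083
finger_force: 41.6
[ 1.7 52.4 10.9] 41.58213146030903
```

View pics/w2.png

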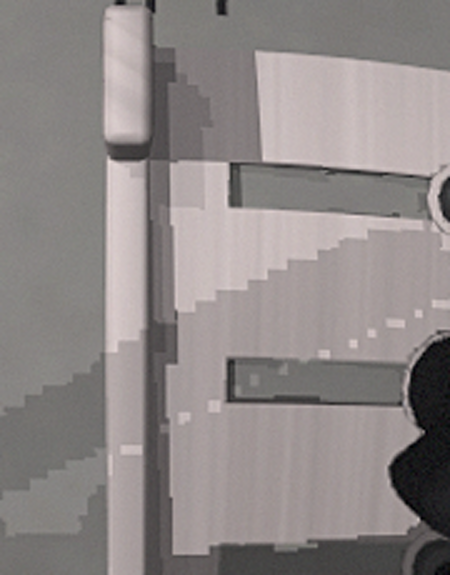

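The picture shows the rail at crop x≈107–148, the far ear at 105–150, and the single line at (221,5). I'll calculate the fence position relative to the lines.

```bash
python3 - <<'E'
from h import *
K,t,q=wc('w2');B=bedR(BED[3]);b=BED
def onbed(uv,h):
    c=B.inv().apply(t-b[:3]);v=B.inv().apply(ray(uv,K,q,True));return ((c+v*(h/1e3-c[2])/v[2])*1e3).round(1)
z=lambda u,v:((u+.5)/2.5+270-.5,(v+.5)/2.5-.5)
for n,p,h in [("earL",(104,70),32),("earR",(151,70),32),("railL",(107,250),12),("railR",(147,250),12),("railL2",(107,500),12),("railR2",(148,500),12),("single",(221.5,6),0)]: print(n,onbed(z(*p),h))
g=cv2.cvtColor(cv2.imread('pics/w2_full.png'),cv2.COLOR_BGR2GRAY)
for v in (0,1,2,3):print(g[v,305:365])
E
```

```text
earL [  5.1 -52.8  32. ]
earR [ -2.1 -52.9  32. ]
railL [  5.1 -24.5  12. ]
railR [ -2.  -24.5  12. ]
railL2 [ 5.3 22.2 12. ]
railR2 [-2.5 22.2 12. ]
single [-16.9 -75.7   0. ]
[131 127 129 124 127 128 126 127 128 129 116  66  32  38  48  97 136 126
 128 127 128 125 138  75  39  42  23 114 132 128 125 126 122 125 124 125
 121 125 123 123 124 125 122 124 124 123 125 123 124 126 131  95  47  32
  34  67 115 130 125 125]
[128 128 125 125 126 128 125 125 122 127 102  49  21  22  41  86 119 112
 113 111 112 115 134  71  36  35  22 113 132 128 124 125 125 127 123 123
 124 126 124 124 124 127 124 126 122 127 123 127 122 126 130  84  36  34
  27  86 121 127 126 122]
[127 126 128 129 128 127 125 120 130 154 152 136 138 136 136 135 136 133
 135 135 136 137 127  79  43  41  25 112 134 127 128 126 125 125 126 127
 123 123 124 125 124 122 125 124 122 124 126 124 125 125 129  90  38  34
  27  79 118 128 123 124]
[129 126 128 129 128 127 122 145 170 171 170 168 166 161 158 153 151 152
 151 151 152 155 138 118  77  37  27 110 130 128 127 123 125 123 125 125
 126 126 125 127 125 125 125 125 126 124 123 122 125 125 128 100  44  35
  31  77 117 125 124 123]
```

```bash
python3 inch.py '[[0,0.0016,0,0,0,0,0],[0,0.0016,0,0,0,0,0],[0,0.0016,0,0,0,0,0]]'; python3 - <<'E'
from h import *
s=ctrl.get_state();print(inbed(s['eef_pos']),s['finger_force'])
wrist('w3')
g=cv2.cvtColor(cv2.imread('pics/w3_full.png'),cv2.COLOR_BGR2GRAY)
K,t,q=wc('w3');B=bedR(BED[3]);b=BED
for row,h in ((28,32),(100,12),(200,12)):
    p=g[row-2:row+3].mean(0);d=np.diff(p)[295:345];print(row,295+np.argmax(d),295+np.argmin(d),p[300:345].round().astype(int))
def onbed(uv,h):
    c=B.inv().apply(t-b[:3]);v=B.inv().apply(ray(uv,K,q,True));return ((c+v*(h/1e3-c[2])/v[2])*1e3).round(1)
for u in range(308,336,2): print(u,onbed((u,100),12)[0],end=' ')
E
```

```text
time: 3.5
eef_pos: [0.3776, -0.3344, 0.0934]
tcp_rot: [0.965, -0.02, 0.005, -0.26]
contact_force: [1.9, 0.8, 4.8]
opening: 0.088
finger_force: 41.9
[-0.5 52.4 10.9] 41.87854257412255
28 311 329 [129 129 128 131 130 129 131 130 130 128 121 156 197 197 200 204 204 201
 198 195 192 189 185 182 180 177 167 148 126 106  82  71  80  81  79  81
  80  80  81  77 106 125 120 120 123]
100 311 328 [132 133 133 132 133 132 133 133 131 132 131 120 167 210 200 206 206 203
 200 200 196 194 192 191 189 187 180 157 119  72 104 110 107 107 107 124
 123 122 117 154 195 188 187 188 189]
200 338 326 [133 132 132 135 133 111 112 112 112 112 111 108 127 160 175 171 170 167
 166 164 163 162 160 159 159 159 155 119  87  77  77  77  76  73  88  91
  91  88  85 154 157 154 155 157 154]
308 4.9 310 4.0 312 3.1 314 2.2 316 1.3 318 0.4 320 -0.5 322 -1.3 324 -2.2 326 -3.1 328 -4.0 330 -4.9 332 -5.8 334 -6.7
```

```bash
python3 inch.py '[[0,0,0,0,0,0,0.3],[0,0,0,0,0,0,0.3],[0,0,-0.03,0,0,0,0.4],[0,0,-0.06,0,0,0,0.4],[0,0,-0.06,0,0,0,0.4]]'; python3 - <<'E'
from h import *
s=ctrl.get_state();print(inbed(s['eef_pos']),s['qpos'].round(2))
goto(bed([-65,0,70]),toolR(turn=-.85));goto(bed([-65,0,23]),toolR(turn=-.85))
E
```

```text
time: 4.18
eef_pos: [0.3766, -0.3663, 0.1464]
tcp_rot: [0.966, -0.02, 0.006, -0.257]
contact_force: [-0.2, 0.3, -0.1]
opening: 0.402
finger_force: 0.0
[-1.6 52.  72.7] [-1.09  0.28  1.82  0.25  1.51  0.45]
d [0.0519 0.0634 0.0029] r [ 0.0023 -0.0021  0.8517] rows>= 4.5 open 0.402 t 4.17
d [0.0518 0.0633 0.0499] r [ 0.0023 -0.0021  0.8517] rows>= 4.5 open 0.402 t 4.17
```

```bash
python3 inch.py '[[0.01,0.012,0,0,0,-0.18,0.4],[0.02,0.024,0,0,0,-0.36,0.4],[0.03,0.036,0,0,0,-0.54,0.4],[0.04,0.048,0,0,0,-0.72,0.4],[0.052,0.0634,0,0,0,-0.9,0.4],[0.052,0.0634,0,0,0,-1.08,0.4],[0.052,0.0634,0,0,0,-1.26,0.4],[0.052,0.0634,0,0,0,-1.44,0.4],[0.052,0.0634,0,0,0,-1.62,0.4],[0.052,0.0634,0,0,0,-1.8,0.4]]'; python3 - <<'E'
from h import *
print(ctrl.get_state()['qpos'].round(2));goto(bed([-65,0,23]),toolR(turn=2.29))
E
```

```text
time: 5.42
eef_pos: [0.4252, -0.4198, 0.1108]
tcp_rot: [0.614, 0.745, 0.207, -0.158]
contact_force: [0.2, -0.1, 0.8]
opening: 0.4
finger_force: 0.0
[-1.06  0.47  1.64  0.27  1.5  -1.34]
d [-0.0016  0.001   0.0446] r [-0.001  -0.0053 -0.4836] rows>= 2.6 open 0.4 t 5.42
```

```bash
python3 inch.py '[[-0.0016,0.001,0,0,-0.005,-0.17,0.4],[-0.0016,0.001,0,0,-0.005,-0.34,0.4],[-0.0016,0.001,0.0,0,-0.005,-0.485,0.4],[-0.0016,0.001,0.015,0,-0.005,-0.485,0.4],[-0.0016,0.001,0.03,0,-0.005,-0.485,0.4],[-0.0016,0.001,0.0446,0,-0.005,-0.485,0.4],[-0.0016,0.001,0.0446,0,-0.005,-0.485,0],[-0.0016,0.001,0.0446,0,-0.005,-0.485,0],[-0.0016,0.001,0.0446,0,-0.005,-0.485,0],[-0.0016,0.001,0.0446,0,-0.005,-0.485,0]]' 40; python3 - <<'E'
from h import *
s=ctrl.get_state();print(inbed(s['eef_pos']),s['wrist_torque'].round(2),s['qpos'].round(2));goto(bed([-65,0,23]),toolR(turn=.86))
E
```

```text
time: 6.68
eef_pos: [0.4271, -0.3983, 0.0717]
tcp_rot: [0.42, 0.87, 0.238, -0.103]
contact_force: [-0.1, 5.6, -10.5]
opening: 0.185
finger_force: 39.2
[-64.7   0.2  23. ] [-0.26  0.14  0.12] [-1.04  0.49  1.69  0.28  1.42 -1.82]
d [-0.0004 -0.     -0.    ] r [-2.1000e-03 -1.1000e-03  1.4252e+00] rows>= 7.6 open 0.185 t 6.67
```

```bash
python3 inch.py '[[0,0,0,0,0,0,0],[0,0,0,0,0,0,0],[0,0,0,0,0,0.1,0],[0,0,0,0,0,0.2,0],[0,0,0,0,0,0.3,0],[0,0,0,0,0,0.4,0]]' 50; python3 - <<'E'
from h import *
s=ctrl.get_state();print(inbed(s['eef_pos']),s['wrist_torque'].round(2),R.from_quat(s['tcp_rot']).inv().apply(s['wrist_torque']).round(2));goto(bed([-65,0,23]),toolR(turn=.86))
wrist('w4',(200,0,480,230),2.5)
E
```

```text
time: 7.42
eef_pos: [0.4271, -0.3983, 0.0718]
tcp_rot: [0.585, 0.768, 0.212, -0.149]
contact_force: [0.2, 5.7, -11.2]
opening: 0.178
finger_force: 49.0
[-64.7   0.2  23. ] [-0.25  0.    0.15] [ 0.14 -0.22 -0.13]
d [-0.0003  0.0001  0.    ] r [-2.1000e-03 -7.0000e-04  1.0223e+00] rows>= 5.4 open 0.178 t 7.42
```

View pics/w4.png

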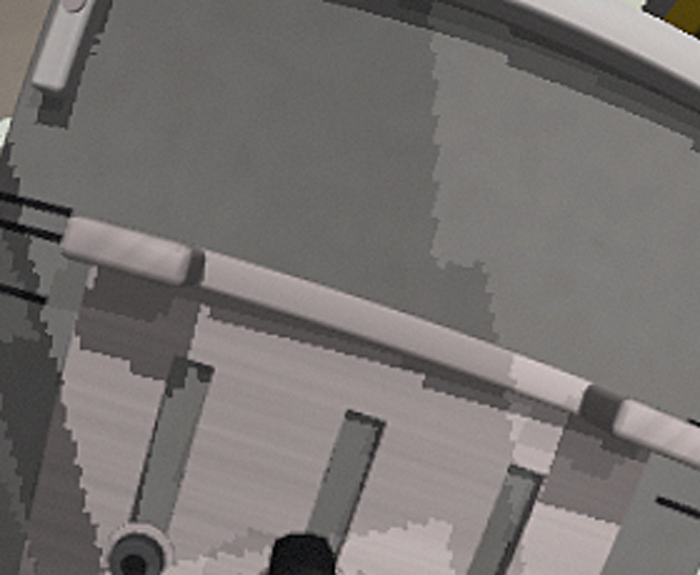

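The knob is between the fingers. The far pointer lies between the double lines at crop (65,215–240), clear of the single line at (25,295). I'll keep tightening.

```bash
python3 inch.py '[[0,0,0,0,0,0.14,0],[0,0,0,0,0,0.28,0],[0,0,0,0,0,0.42,0],[0,0,0,0,0,0.56,0],[0,0,0,0,0,0.7,0],[0,0,0,0,0,0.84,0],[0,0,0,0,0,0.98,0],[0,0,0,0,0,0.98,0]]'; python3 - <<'E'
from h import *
s=ctrl.get_state();print(inbed(s['eef_pos']),R.from_quat(s['tcp_rot']).inv().apply(s['wrist_torque']).round(2));goto(bed([-65,0,23]),toolR(turn=.86))
E
```

```text
time: 8.48
eef_pos: [0.4271, -0.3983, 0.0717]
tcp_rot: [0.878, 0.403, 0.118, -0.231]
contact_force: [-0.8, 4.9, -9.7]
opening: 0.178
finger_force: 49.0
[-64.7   0.1  23. ] [-0.08 -0.28  0.03]
d [-0.0001  0.0003 -0.    ] r [-0.0019  0.0004  0.0443] rows>= 0.2 open 0.178 t 8.47
```

```bash
python3 inch.py '[[0,0,0,0,0,0.04,0],[0,0,0,0,0,0.08,0],[0,0,0,0,0,0.08,0]]'; python3 - <<'E'
from h import *
s=ctrl.get_state();print(inbed(s['eef_pos']),R.from_quat(s['tcp_rot']).inv().apply(s['wrist_torque']).round(2));goto(bed([-65,0,23]),toolR(turn=.86))
E
```

```text
time: 8.85
eef_pos: [0.4271, -0.3983, 0.0718]
tcp_rot: [0.893, 0.369, 0.108, -0.235]
contact_force: [-0.6, 5.7, -10.4]
opening: 0.176
finger_force: 48.9
[-64.7   0.2  23. ] [-0.09 -0.31 -0.22]
d [-0.0001  0.0003  0.    ] r [-0.0019  0.0007 -0.034 ] rows>= 0.2 open 0.176 t 8.85
```

```bash
python3 inch.py '[[0,0,0,0,0,0.05,0],[0,0,0,0,0,0.05,0]]'; python3 - <<'E'
from h import *
s=ctrl.get_state();print(inbed(s['eef_pos']),R.from_quat(s['tcp_rot']).inv().apply(s['wrist_torque']).round(2));goto(bed([-65,0,23]),toolR(turn=.86))
E
```

```text
time: 9.1
eef_pos: [0.4271, -0.3983, 0.0718]
tcp_rot: [0.901, 0.347, 0.102, -0.238]
contact_force: [-0.9, 6.2, -10.2]
opening: 0.179
finger_force: 48.9
[-64.7   0.1  23. ] [-0.12 -0.29 -0.44]
d [-0.0001  0.0003  0.    ] r [-0.0019  0.001  -0.0828] rows>= 0.4 open 0.179 t 9.1
```

The torque climbs to 0.44 N m, so the knob is at its end stop. I'll release it and look.

```bash
python3 inch.py '[[0,0,0,0,0,0,0.4],[0,0,0,0,0,0,0.4],[0,0,-0.04,0,0,0,0.5],[0,0,-0.087,0,0,0,1]]'; python3 - <<'E'
from h import *
goto(bed([-10,60,110]),toolR())
E
```

```text
time: 9.6
eef_pos: [0.4261, -0.4444, 0.1509]
tcp_rot: [0.902, 0.346, 0.103, -0.235]
contact_force: [0.6, 0.3, 0.1]
opening: 0.699
finger_force: 0.0
d [-0.0048 -0.0819  0.0043] r [0.0042 0.     0.7762] rows>= 4.1 open 0.699 t 9.6
```

```bash
python3 inch.py '[[-0.001,-0.02,0,0,0,0.18,1],[-0.002,-0.04,0,0,0,0.36,1],[-0.003,-0.06,0,0,0,0.54,1],[-0.0048,-0.082,0.004,0.004,0,0.7762,1],[-0.0048,-0.082,0.004,0.004,0,0.7762,1],[-0.0048,-0.082,0.004,0.004,0,0.7762,1]]'; python3 - <<'E'
from h import *
wrist('w5')
im=cv2.imread('pics/w5_full.png')
a=cv2.resize(im[5:235,195:480],None,fx=2.5,fy=2.5,interpolation=cv2.INTER_CUBIC)
cv2.imwrite('pics/w5c.png',a)
E
```

```text
time: 10.35
eef_pos: [0.3676, -0.3922, 0.1749]
tcp_rot: [0.966, -0.021, 0.006, -0.257]
contact_force: [0.4, 0.3, -0.9]
opening: 1.002
finger_force: 0.0
```

View pics/w5c.png

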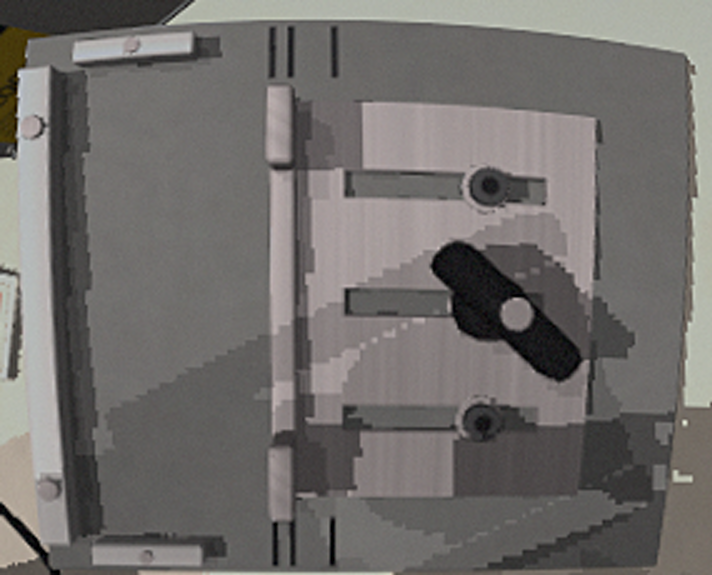

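The knob bar now runs from (455,255) to (565,368), about 90° on from slack. The rail lies at 271–294, centred between the double lines at 272 and 291. Next I'll look over the rack.

```bash
cat >> h.py <<'E'
def down(ang): # tool down, tool y at world angle ang
    y=np.array([np.cos(ang),np.sin(ang),0]);z=np.array([0,0,-1.]);return R.from_matrix(np.c_[np.cross(y,z),y,z])
def half(qa,qb,f): return qa*R.from_rotvec(f*(qa.inv()*qb).as_rotvec())
E
python3 - <<'E'
from h import *
c=R.from_quat(ctrl.get_state()['tcp_rot']);g=down(-.145)
goto(np.array([.46,-.12,.3]),half(c,g,.5));goto(np.array([.44,.11,.25]),g)
E
```

```text
d [ 0.0808 -0.3016  0.0287] r [-0.2111 -0.1917 -0.7161] rows>= 5.0 open 1.001 t 10.4
d [ 0.0509 -0.4752  0.1861] r [-0.4222 -0.3834 -1.4321] rows>= 8.2 open 1.001 t 10.4
```

```bash
python3 inch.py '[[0.016,-0.06,0.0,-0.042,-0.038,-0.143,1],[0.032,-0.12,0.005,-0.084,-0.077,-0.286,1],[0.048,-0.18,0.012,-0.127,-0.115,-0.43,1],[0.065,-0.24,0.02,-0.169,-0.153,-0.573,1],[0.081,-0.30,0.029,-0.211,-0.192,-0.716,1],[0.075,-0.335,0.06,-0.253,-0.23,-0.859,1],[0.069,-0.37,0.092,-0.296,-0.268,-1.0,1],[0.063,-0.405,0.124,-0.338,-0.307,-1.146,1],[0.057,-0.44,0.155,-0.38,-0.345,-1.29,1],[0.051,-0.4752,0.186,-0.4222,-0.3834,-1.4321,1]]'; python3 inch.py '[[0,0,0,0,0,0,1],[0,0,0,0,0,0,1]]'; python3 - <<'E'
from h import *
goto(np.array([.44,.11,.25]),down(-.145));print(ctrl.get_state()['qpos'].round(2))
wrist('w6')
E
```

```text
time: 11.65
eef_pos: [0.4403, 0.1123, 0.2508]
tcp_rot: [0.755, 0.656, 0.001, -0.0]
contact_force: [-0.1, -0.7, -0.1]
opening: 0.996
finger_force: 0.0
time: 11.9
eef_pos: [0.4405, 0.1106, 0.2507]
tcp_rot: [0.756, 0.654, 0.001, -0.001]
contact_force: [0.3, -0.0, 0.3]
opening: 0.997
finger_force: 0.0
d [-0.0007 -0.0004  0.0007] r [-0.0012 -0.0025 -0.    ] rows>= 0.0 open 0.997 t 11.9
[ 0.02 -0.24  2.07  0.    1.3   0.16]
```

View pics/w6.png

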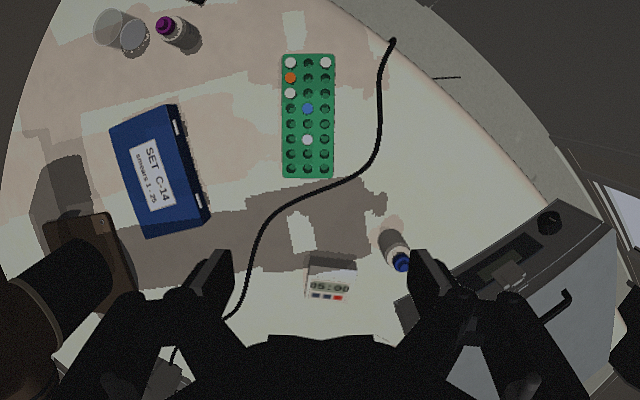

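The picture shows the rack at columns 281–335 and rows 54–178, with the timer at (330,278), a bottle at (395,250) and the grey box on the right. I'll segment the green and measure it.

```bash
python3 - <<'E'
from h import *
K,t,q=wc('w6')
im=cv2.imread('pics/w6_full.png').astype(int)
b,g,r=im[...,0],im[...,1],im[...,2]
m=((g-r>25)&(g-b>5)).astype(np.uint8);m[:,:260]=0;m[:,350:]=0;m[200:]=0
cs,_=cv2.findContours(m,cv2.RETR_EXTERNAL,cv2.CHAIN_APPROX_NONE);c=max(cs,key=cv2.contourArea)[:,0,:]
P=np.array([at(u,.028,K,t,q,True)[:2] for u in c])
print(cv2.minAreaRect((P*1e3).astype(np.float32)),c.min(0),c.max(0))
print(cv2.boxPoints(cv2.minAreaRect((P*1e3).astype(np.float32))))
for row in (90,140,176):print(g[row,274:345])
print(g[45:185,300][::1][-25:],g[45:70,310])
E
```

```text
((434.8622131347656, 177.03053283691406), (147.6498565673828, 61.07978057861328), 80.94385528564453) [282  54] [334 177]
[[393.0828   108.932915]
 [453.4012    99.31881 ]
 [476.64163  245.12814 ]
 [416.3232   254.74225 ]]
[161 159 160 159 144 145 155 114  98  99 100 123 168 162 159 158 160 159
 163 164 145 124 108 106 104 108 103 104 110  84  46  35  52  54  58  57
  47  54  84 108 103 101 121 109 107 108  98  50  41  54  61  59  50  32
  42  73 105 106 107  97 107 168 162 157 157 157 160 158 158 158 160]
[150 152 151 152 151 149 159 128 111 108 115 129  35  29  40  64  90 102
 101  99  78  93 125 123 123 112 108 120 143 165 159 160 160 158 157 161
 161 167 135 115 119 118 120 121 126  98  32  79  96 100  98  98  92  73
  25  90 113 125 121  99 161 162 160 162 157 159 161 159 160 159 160]
[158 160 161 159 159 159 160 162 129 105 109 119 119 117 117 116 116 116
 120 116 119 120 121 117 117 121 118 118 117 118 117 118 119 118 119 119
 119 118 117 122 116 116 120 118 118 120 117 120 121 120 119 117 119 119
 123 116 119 117 112 167 164 164 163 160 160 162 164 162 166 166 168]
[110 110 113 112 111 123 120 121 120 121 118 120 120 121 120 123 118 110
 127 151 161 163 158 163 167] [140 140 140 140 142 138 143 144 115 102 107 104 108  92  44  27  37  39
  40  72  94  97 101 105 105]
```

```bash
python3 - <<'E'
from h import *
goto(np.array([.4349,.177,.011]),down(-.158))
E
```

```text
d [ 0.0648 -0.0153  0.2399] r [-0.0011 -0.0026  0.0115] rows>= 4.0 open 1.002 t 11.95
```

```bash
python3 inch.py '[[0.03,-0.008,0.05,0,0,0.01,1],[0.0648,-0.0153,0.1,-0.001,-0.0026,0.0115,1],[0.0648,-0.0153,0.15,-0.001,-0.0026,0.0115,1],[0.0648,-0.0153,0.19,-0.001,-0.0026,0.0115,1],[0.0648,-0.0153,0.22,-0.001,-0.0026,0.0115,1],[0.0648,-0.0153,0.24,-0.001,-0.0026,0.0115,1],[0.0648,-0.0153,0.24,-0.001,-0.0026,0.0115,1],[0.0648,-0.0153,0.24,-0.001,-0.0026,0.0115,0.6],[0.0648,-0.0153,0.24,-0.001,-0.0026,0.0115,0.6],[0.0648,-0.0153,0.24,-0.001,-0.0026,0.0115,0.6]]' 40;  python3 inch.py '[[0,0,0,0,0,0,0.5],[0,0,0,0,0,0,0.5]]'; python3 - <<'E'
from h import *
c=R.from_quat(ctrl.get_state()['tcp_rot'])
g=toolR();P=bed([38.5,0,80])
print(P,bed([38.5,0,11]))
goto(np.array([.435,.177,.28]),c)
E
```

```text
time: 13.2
eef_pos: [0.4354, 0.1776, 0.0118]
tcp_rot: [0.76, 0.649, 0.001, 0.001]
contact_force: [0.7, -3.0, 4.3]
opening: 0.712
finger_force: 46.2
time: 13.45
eef_pos: [0.4355, 0.1776, 0.0118]
tcp_rot: [0.76, 0.65, 0.001, 0.001]
contact_force: [1.8, -3.8, 7.1]
opening: 0.714
finger_force: 46.3
[ 0.42991246 -0.33745181  0.17273203] [ 0.4314024  -0.302984    0.11297628]
d [-7.000e-04  2.000e-04 -2.682e-01] r [0. 0. 0.] rows>= 4.3 open 0.714 t 13.45
```

```bash
python3 inch.py '[[0,0,-0.02,0,0,0,0.5],[0,0,-0.06,0,0,0,0.5],[0,0,-0.12,0,0,0,0.5],[0,0,-0.18,0,0,0,0.5],[0,0,-0.23,0,0,0,0.5],[0,0,-0.268,0,0,0,0.5],[0,0,-0.268,0,0,0,0.5]]'; python3 - <<'E'
from h import *
s=ctrl.get_state();print(s['contact_force'].round(1),s['finger_force'])
c=R.from_quat(s['tcp_rot']);g=toolR()
goto(np.array([.46,-.1,.29]),half(c,g,.5));goto(bed([38.5,0,100]),g)
E
```

```text
time: 14.32
eef_pos: [0.4353, 0.1782, 0.281]
tcp_rot: [0.76, 0.65, 0.003, 0.001]
contact_force: [-0.1, 1.3, -3.4]
opening: 0.71
finger_force: 45.4
[-0.1  1.3 -3.4] 45.39762496948242
d [-0.2709  0.0677 -0.0094] r [0.2145 0.1877 0.7116] rows>= 4.5 open 0.71 t 14.32
d [-0.5204  0.0756  0.09  ] r [0.4289 0.3755 1.4233] rows>= 8.5 open 0.71 t 14.32
```

```bash
python3 inch.py '[[-0.054,0.014,-0.002,0.043,0.038,0.142,0.5],[-0.108,0.027,-0.004,0.086,0.075,0.285,0.5],[-0.163,0.041,-0.006,0.129,0.113,0.427,0.5],[-0.217,0.054,-0.008,0.172,0.15,0.569,0.5],[-0.271,0.068,-0.009,0.2145,0.188,0.712,0.5],[-0.321,0.0695,0.0,0.257,0.225,0.854,0.5],[-0.371,0.071,0.02,0.3,0.263,0.996,0.5],[-0.421,0.0725,0.04,0.343,0.3,1.138,0.5],[-0.471,0.074,0.065,0.386,0.338,1.28,0.5],[-0.5204,0.0756,0.09,0.4289,0.3755,1.4233,0.5]]'; python3 inch.py '[[0,0,0,0,0,0,0.5],[0,0,0,0,0,0,0.5]]'; python3 - <<'E'
from h import *
goto(bed([38.5,0,40]),toolR());print(ctrl.get_state()['qpos'].round(2))
wrist('w7')
E
```

```text
time: 15.58
eef_pos: [0.4262, -0.3484, 0.1836]
tcp_rot: [0.965, -0.025, 0.001, -0.26]
contact_force: [1.6, -1.0, -3.1]
opening: 0.712
finger_force: 45.4
time: 15.82
eef_pos: [0.4267, -0.3468, 0.1854]
tcp_rot: [0.965, -0.022, 0.001, -0.26]
contact_force: [0.3, -0.4, -3.9]
opening: 0.714
finger_force: 45.5
d [ 0.0032 -0.0018  0.0557] r [-0.002   0.0075 -0.0049] rows>= 0.9 open 0.714 t 15.82
[-1.    0.27  1.75  0.29  1.57  0.55]
```

View pics/w7.png

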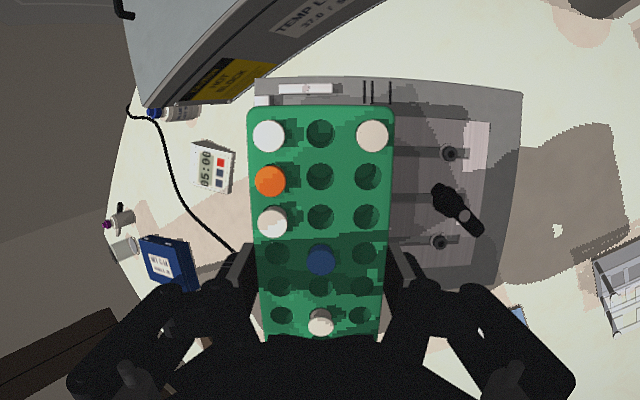

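The rack hangs square in the grip, with its far corners at about (248,107) and (393,104). I'll check its offset in the tool frame.

```bash
python3 - <<'E'
from h import *
K,t,q=wc('w7');s=ctrl.get_state();T=R.from_quat(s['tcp_rot'])
c=T.inv().apply(t-s['eef_pos'])
im=cv2.imread('pics/w7_full.png').astype(int);m=(im[...,1]-im[...,2]>25)&(im[...,1]-im[...,0]>5)
print([ (r,np.flatnonzero(m[r])[[0,-1]]) for r in (115,150,200,230)], np.flatnonzero(m[:,320])[0])
for uv in [(248,115),(393.5,115),(249.5,150),(392,150),(253,200),(388,200),(320,105)]:
    v=T.inv().apply(ray(uv,K,q,True));print(uv,((c+v*(-.0165-c[2])/v[2])*1e3).round(1))
E
```

```text
[(115, array([247, 393])), (150, array([247, 393])), (200, array([250, 390])), (230, array([253, 388]))] 105
(248, 115) [ 70.4 -28.1 -16.5]
(393.5, 115) [ 70.4  30.7 -16.5]
(249.5, 150) [ 56.  -28.  -16.5]
(392, 150) [ 55.9  30.6 -16.5]
(253, 200) [ 34.5 -27.7 -16.5]
(388, 200) [ 34.4  30.  -16.5]
(320, 105) [ 73.8   1.  -16.5]
```

```bash
python3 inch.py '[[0.0032,-0.0022,0.015,-0.002,0.0075,-0.005,0.5],[0.0032,-0.0022,0.03,-0.002,0.0075,-0.005,0.5],[0.0032,-0.0022,0.045,-0.002,0.0075,-0.005,0.5],[0.0032,-0.0022,0.057,-0.002,0.0075,-0.005,0.5],[0.0032,-0.0022,0.066,-0.002,0.0075,-0.005,0.5],[0.0032,-0.0022,0.073,-0.002,0.0075,-0.005,0.5],[0.0032,-0.0022,0.075,-0.002,0.0075,-0.005,0.5],[0.0032,-0.0022,0.075,-0.002,0.0075,-0.005,0.5]]'; python3 - <<'E'
from h import *
s=ctrl.get_state();print(inbed(s['eef_pos']),bedR(BED[3]).inv().apply(s['contact_force']).round(1))
goto(bed([39,0,12]),toolR())
E
```

```text
time: 16.88
eef_pos: [0.432, -0.3092, 0.1243]
tcp_rot: [0.966, -0.02, 0.007, -0.257]
contact_force: [-0.3, 0.2, -3.5]
opening: 0.712
finger_force: 45.5
[38.8 -0.9 23.9] [-1.6  0.3 -3.2]
d [-0.0009 -0.0002  0.0119] r [ 0.0041 -0.0023  0.0014] rows>= 0.2 open 0.712 t 16.88
```

```bash
python3 inch.py '[[0,0,0.003,0.004,-0.002,0.001,0.5],[0,0,0.006,0.004,-0.002,0.001,0.5],[0,0,0.007,0.004,-0.002,0.001,0.5]]'; python3 - <<'E'
from h import *
s=ctrl.get_state();print(inbed(s['eef_pos']),bedR(BED[3]).inv().apply(s['contact_force']).round(1))
E
```

```text
time: 17.25
eef_pos: [0.4321, -0.3053, 0.1179]
tcp_rot: [0.966, -0.021, 0.006, -0.259]
contact_force: [-0.0, -0.5, -3.8]
opening: 0.711
finger_force: 45.5
[39.  -0.8 16.4] [-2.3  0.  -3. ]
```

```bash
python3 inch.py '[[0,0,0.002,0,0,0,0.5],[0,0,0.003,0,0,0,0.5],[0,0,0.003,0,0,0,0.5]]'; python3 - <<'E'
from h import *
s=ctrl.get_state();print(inbed(s['eef_pos']),bedR(BED[3]).inv().apply(s['contact_force']).round(1))
E
```

```text
time: 17.62
eef_pos: [0.4322, -0.3039, 0.1154]
tcp_rot: [0.966, -0.021, 0.006, -0.259]
contact_force: [0.2, -0.8, -3.4]
opening: 0.711
finger_force: 45.5
[39.  -0.8 13.6] [-2.4 -0.2 -2.5]
```

```bash
python3 inch.py '[[0,0,0.0015,0,0,0,0.5],[0,0,0.0025,0,0,0,0.5],[0,0,0.0025,0,0,0,0.5]]'; python3 - <<'E'
from h import *
s=ctrl.get_state();print(inbed(s['eef_pos']),bedR(BED[3]).inv().apply(s['contact_force']).round(1))
E
```

```text
time: 18.0
eef_pos: [0.4323, -0.3032, 0.1141]
tcp_rot: [0.966, -0.021, 0.006, -0.259]
contact_force: [-1.1, -1.5, 1.3]
opening: 0.715
finger_force: 46.0
[38.9 -1.  12.1] [-0.7  1.   1.9]
```

Contact came at 12 mm, as expected from the grip height, so the rack is on the bed. I'll let go and back off.

```bash
python3 inch.py '[[0,0,0,0,0,0,0.76],[0,0,0,0,0,0,0.8],[0,0,-0.001,0,0,0,0.85],[0,0,-0.01,0,0,0,0.9],[0,0,-0.03,0,0,0,1],[0,0.02,-0.07,0,0,0,1],[-0.05,0.04,-0.11,0,0,0,1],[-0.07,0.05,-0.13,0,0,0,1],[-0.07,0.05,-0.13,0,0,0,1],[-0.07,0.05,-0.13,0,0,0,1]]'; python3 - <<'E'
from h import *
s=ctrl.get_state();print(inbed(s['eef_pos']))
wrist('w8')
E
```

```text
time: 19.25
eef_pos: [0.3579, -0.408, 0.2013]
tcp_rot: [0.966, -0.021, 0.006, -0.259]
contact_force: [-0.4, 0.2, -1.1]
opening: 1.0
finger_force: 0.0
[-10.9  68.9 141.6]
```

View pics/w8.png

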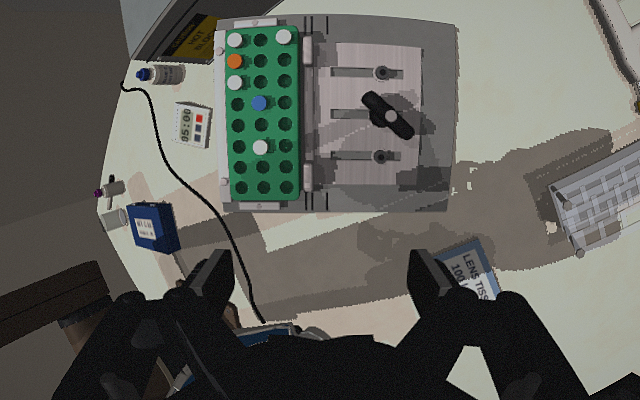

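The rack is in the nest between the back bar (225) and the fence (305), with the timer and bottles undisturbed and the knob still turned. A last numeric check will show whether it lies flat and the fence is still at the mark.

```bash
python3 - <<'E'
from h import *
K,t,q=wc('w8');B=bedR(BED[3]);b=BED
im=cv2.imread('pics/w8_full.png').astype(int);m=((im[...,1]-im[...,2]>25)&(im[...,1]-im[...,0]>5)).astype(np.uint8)
m[:,:215]=0;m[:,310:]=0;m[215:]=0
cs,_=cv2.findContours(m,cv2.RETR_EXTERNAL,cv2.CHAIN_APPROX_NONE);c=max(cs,key=cv2.contourArea)[:,0,:]
def onbed(uv,h):
    o=B.inv().apply(t-b[:3]);v=B.inv().apply(ray(uv,K,q,True));return (o+v*(h/1e3-o[2])/v[2])*1e3
P=np.array([onbed(u,28)[:2] for u in c]).astype(np.float32)
r=cv2.minAreaRect(P);print(r,cv2.boxPoints(r).round(1).tolist())
for lo,hi in((-70,-50),(-10,10),(45,65)):
    s=P[(P[:,1]>lo)&(P[:,1]<hi)];print(lo,s[:,0].min(),s[:,0].max())
g=im.mean(2)
for row in (30,105,180,200): print(row,g[row-1:row+2,292:335].mean(0).round().astype(int))
for u in(302,304,306,308,310,312,314):print(u,onbed((u,105),12)[0].round(1),onbed((u,200),0)[0].round(1),end='; ')
E
```

```text
((37.347190856933594, -0.5634384155273438), (62.55586242675781, 149.0259246826172), 0.21108174324035645) [[5.800000190734863, 73.80000305175781], [6.300000190734863, -75.19999694824219], [68.9000015258789, -75.0], [68.4000015258789, 74.0999984741211]]
-70 7.776727 68.607834
-10 6.265569 68.51561
45 6.140716 68.39114
30 [ 77  79  78  77  71  50  70 107 104 103 105  95  58  37  84 110 106 105
  88  19  40  94  93  92  91  91  91  89  93 102 102 101 103 108  64  17
  81 105 102 102 100 100 101]
105 [ 87  87  84  85  82  66  44  32  38  44  42  40  75  88 100 108 106 105
 102 101  85  59  64  91  85  96  97 111 135 157 154 154 155 157 156 154
 153 157 158 155 152 154 152]
180 [ 75  76  73  73  69  68  51  30  29  38  36  81 140 136 132 128 124 126
 129 104  71  52  55  64  61  62  61  61  61  60  61  61  61  69  78  72
  73  72  72  72  73  80  73]
200 [ 76  73  72  79  78  81  88  84  84  86  87  89  90  19  27  76  90  92
  98  48  17  73  98  94  92  93  92  91  93  93  93  93 100  91  36  15
 111 114 110 109 110 108 110]
302 4.7 6.4; 304 3.0 4.5; 306 1.2 2.5; 308 -0.5 0.6; 310 -2.2 -1.3; 312 -4.0 -3.2; 314 -5.7 -5.1;
```

The rack is square and flat: it measures 62.6 × 149 mm at the height of its top face, inside the nest. The fence is within 0.5 mm of the mark.

```bash
python3 -c "
from plant import ctrl
print(ctrl.sign_off())"
```

```text
the job is handed in; nothing more can be done
None
```

I handed the job in at about 19 s: the fence is within 0.5 mm of the middle of the double mark, the T-knob is turned clockwise to its end stop, the rack is released flat in the nest, and I left the timer and both bottles alone.

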